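Gather the bag studs in the tote's corner under the inspection lamp

ROBOT

A 6-joint arm with a two-finger parallel gripper is mounted at the origin on the work surface. World frame = base frame: x ahead of the robot, y to its left, z up, the work surface at z = 0. Lengths are in m, angles in rad, forces in N, time in s.
With the tool pointing down it reaches from about 0.275 to 0.875 m from the base axis. Payload 12.5 kg.
Tool frame: the origin (TCP) lies midway between the tips of the shut fingers; the grasp point (between the pads) lies 19 mm behind it; z points along the fingers, x is the direction in which the jaws open and shut, and the axes are right-handed (so a half turn about z gives the same grasp; the last joint's range is limited). The gripper opens to 85 mm and grips with 20 to 120 N. Pads are 22 mm wide; open, the fingers measure 114 mm over their backs; the gripper's body (76 mm by 85 mm) begins 54 mm behind the grasp point. The pads swing forward as they close: fully open they stand 13 mm farther back than shut.
Start: joints at [1.193, 0.351, 1.652, -0, 1.139, -0.085], TCP at [0.159, 0.527, 0.231] pointing down, gripper open.
Joint ranges: [-2.75, 2.75], [-0.79, 2.1], [0.01, 2.65], [-1.57, 4.71], [0.07, 3.14], [-2.87, 2.87]. Speed limits (rad/s): [2.22, 2.22, 2.79, 3.14, 3.14, 3.14].

INTERFACE

Orientations are given as a unit quaternion [w, x, y, z].
In Python, from cell import manip, imaging gives the robot as it stands.
- The arm moves only by the shell command python3 -m handwheel 'ROWS' [FORCE]. ROWS is JSON, a list of rows, each a list of 3 entries, a list of its own where there are three numbers: the finger opening in m, from 0 to 0.0854, then the shift along the tool's x, y, z in m, then the turn, a rotation vector about the tool's x, y, z in degrees. A call has 1 to 10 rows; each row shifts and turns the commanded pose from where the row before left it, along the tool's axes as they then stand; what a row does not reach is not made up. A row lasts 1/10 s, in which the tool goes at most 50 mm and 8.59 degrees, less where a joint would pass 70% of its speed; a pose out of reach is approached as far as the arm can. A call with a gripper value outside its range is refused whole. The fingers move at their own pace and stop on an object; FORCE is the grip in N (left out, the last holds). Time passes only in rows, so rows that do not move let the fingers close. It gives the time, the measured TCP pose, the force and the opening at its end, in the units of the state.
- manip.sense(): the state, without advancing time (a new reading comes with each control period).
- imaging.camera(name): name is "scene" or "top" or "wrist"; returns the picture (420x560x3 uint8, red, green, blue); there is no depth.
- imaging.get_calibration(name): a dict with "fx", "fy", "cx", "cy" (pixels), "rvec" (rotation vector, rad) and "tvec" (3), from world to camera coordinates, as OpenCV has them. Camera axes: x right, y down, z forward; pixel columns grow to the right and rows downward; lengths in m; the calibration is good to about 2 mm. A picture is of the moment at which its call begins: read the wrist's pose just before it. get_calibration takes no time and is no camera call; for the wrist camera it gives the pose at the moment of the call.
- manip.close_job(): hands the job in, once; it reports no verdict.
The state is a dict: "time": time; "joint_pos": joint angles; "joint_vel": joint speeds; "effort": joint torques, N m; "position": TCP position; "tcp_rot": TCP orientation; "contact_force": force on the tool from outside, world axes, zero at the start; "moment": the same for the moment, N m; "width": finger opening in m.
Only numpy, scipy, OpenCV 4.12 (cv2) and the standard library are available. Lean on these libraries where they do the work, as an engineer would, in place of code of your own. Each camera call takes 0.05 s, during which the arm holds its last target.

TASK

I want to look over the chrome studs before they go on the golf bag: first slide the inspection lamp along its rail right up against the orange end stop. Then pick the blue tote up by its handle and tilt it so that all five studs slide down into the corner with the white pouring lip, without spilling any and without disturbing the other things on the bench. Finish while still holding it so: tilted with that corner lowest, steady, clear of the bench and in the lamp's beam, straight in front of the lens and about 30 cm out from it.

Things in the scene. Friction and masses are not known exactly. Their poses are not given: they have to be found in the camera images.
- lamp_carriage (a joint): travel of the lamp carriage along its aluminium rail, in m: 0 at the end away from the stop, 0.160 hard against the orange end stop. It stays where it is left; sliding takes about 4 to 6 N.
- lamp_grip (a point): middle of the carriage's black upright grip, a round post 24 mm thick, its top 115 mm and this point 95 mm above the bench, on an arm on the bench side of the rail. Pinch it from above or push it. Axes: x along the rail towards the orange stop, y across it to the middle of the bench, z up. The lamp post stands 173 mm behind it (-y), the head's foremost part 105 mm behind and 290 to 390 mm above the bench.
- lamp_lens (a point): centre of the lamp's lens, 322 mm above the bench; the lamp head is a white cylinder 80 mm across that rides on the carriage. Axes as for lamp_grip: the beam leaves along +y and falls 35 degrees, so that 0.30 m out (measured level) its middle is about 0.11 m above the bench and some 200 mm across.
- tote: open blue plastic hand tote, about 0.24 kg empty, 200 mm (x) by 140 mm (y) outside, walls 55 mm high and 5 mm thick, floor 5 mm thick and smooth (steel starts to slide on it at 9 to 14 degrees of tilt, somewhat more along a wall). Origin: centre of its underside; z up out of its mouth. One corner, at -x -y, is cut down to 36 mm and has a white pouring lip that stands 20 mm out.
- tote_handle (a point): middle of the tote's carrying handle, a straight black bar along the tote's x, 16 mm wide (y), 24 mm high, 196 mm long, its centre 106 mm and its top 118 mm above the tote's underside, right over the tote's middle. Free all round between its two end supports. Axes as the tote's.
- tote_corner (a point): the inner corner of the tote's floor under the white pouring lip (at -95, -65, +5 mm in the tote's frame). Axes as the tote's.
- paint_can: paint can, 106 mm across, 120 mm high; origin at the centre of its underside. Leave alone.
- cup_0: small steel dipping cup, 52 mm across, 36 mm high; origin at the centre of its underside. Leave alone.
- cup_1: second such cup. Leave alone.
- brush: paint brush with an orange handle, 190 mm long, lying along its x. Leave alone.
- tape_roll: roll of blue masking tape, 96 mm across, 25 mm high, lying flat; origin at the centre of its underside. Leave alone.
- screwdriver: screwdriver lying along its x. Leave alone.
- lamp_rail: the lamp's fixed rail, 360 mm long, 40 mm wide, 44 mm high, x along it towards the orange stop; origin at bench height under its middle (the rail reaches from -160 to +200 mm in x).
- stud0 (a point): centre of a domed chrome stud, 18 mm across, 11 mm high, 16 g, loose on the tote's floor (one of five alike).
- stud1 (a point): centre of another such stud.
- stud2 (a point): centre of another such stud.
- stud3 (a point): centre of another such stud.
- stud4 (a point): centre of another such stud.

How it is judged:
On the way, in this order (a step that is already met when the one before it is completed fails the run):
1. the lamp carriage is up against its stop (value of joint lamp_carriage above 0.155 m), for 0.2 s.
2. the tote has been lifted clear of the bench (height (world z) of tote_corner above 0.03 m and height (world z) of tote_handle above 0.13 m and contact force between the fingers and tote above 1 N), for 0.2 s.
At the end, for the whole second after the job is handed in: Lamp at its stop (8 mm). Only the gripper carries the tote, still, lip corner over 30 mm up, handle under 320 mm; leaning 15 to 54 degrees, both edges 6 or more down to the lip corner; studs within 85 mm of it; handle within 100 mm of the lens's straight-ahead line and 180 to 420 mm out (value of joint lamp_carriage above 0.152 m and distance between each of stud0, stud1, stud2, stud3, stud4 and tote_corner below 0.085 m and angle between tote's own z axis and vertical between 0.26 and 0.95 rad and angle between tote's own x axis and vertical below 1.4708 rad and angle between tote's own y axis and vertical below 1.4708 rad and height (world z) of tote_corner above 0.03 m and contact force between the fingers and tote above 2 N and x of tote_handle in the frame of lamp_lens between -0.1 and 0.1 m and y of tote_handle in the frame of lamp_lens between 0.18 and 0.42 m and height (world z) of tote_handle below 0.32 m and linear speed of tote below 0.03 m/s and angular speed of tote below 0.15 rad/s and contact force between tote and lamp_rail below 0.5 N and contact force between tote and paint_can below 0.5 N and contact force between tote and cup_0 below 0.5 N and contact force between tote and cup_1 below 0.5 N and contact force between tote and brush below 0.5 N and contact force between tote and tape_roll below 0.5 N and contact force between tote and screwdriver below 0.5 N); the arm keeps its last pose, push and grip.
It fails at once if a stud is spilled from the tote (distance between any of stud0, stud1, stud2, stud3, stud4 and tote_handle above 0.19 m).
It fails at once if another thing on the bench is disturbed (moved more than 30 mm) (distance of any of paint_can, cup_0, cup_1, brush, tape_roll, screwdriver from where it was at the start of the episode above 0.03 m).
It also fails if it takes over 58 s, if anything falls off the work surface, if the arm or the gripper's body presses on something with over 40 N, if the wrist force passes 120 N, or if a joint passes its speed limit or range.

## Working session

There is one attempt and no reset: what is moved stays moved. The work goes in short steps, Python scripts to look and compute and a shell command to move; the robot and the scene stay as the last step left them, time stands still between calls to the robot, and variables do not carry over. Pictures are saved under pics/ and viewed, and the job is handed in when it is done.

```bash
mkdir -p pics; ls; python3 - <<'E'
from cell import manip, imaging
import cv2
print(manip.sense())
for n in ["scene","top","wrist"]:
    im=imaging.camera(n); cv2.imwrite(f"pics/{n}0.png",cv2.cvtColor(im,cv2.COLOR_RGB2BGR)); print(n,imaging.get_calibration(n))
E
```

```text
pics
{'time': 0.0, 'joint_pos': array([ 1.19341852e+00,  3.51219669e-01,  1.65243384e+00,  2.22252082e-07,
        1.13906922e+00, -8.46061744e-02]), 'joint_vel': array([ 9.67035103e-05,  1.16319708e-03,  1.13775028e-03, -9.48652427e-04,
       -4.17070320e-04,  3.31794190e-04]), 'effort': array([ 1.01123394e-03, -5.06127834e+01, -2.91391522e+01,  5.13467694e-05,
        4.46282953e-03, -4.40223175e-05]), 'position': array([0.15859171, 0.5262977 , 0.23076378]), 'tcp_rot': array([ 2.97372734e-04,  8.02685088e-01,  5.96402826e-01, -4.80457112e-04]), 'contact_force': array([-0.53334852, -0.32668072, -0.39374188]), 'moment': array([-0.02702874, -0.03732649, -0.02376485]), 'width': 0.08536959114477571}
scene {'fx': 443.382053893256, 'fy': 443.382053893256, 'cx': 269.4822586348937, 'cy': 210.71874720487637, 'rvec': array([ 2.22765415,  0.84146454, -0.32441004]), 'tvec': array([-0.46250367, -0.1004231 ,  1.62846091])}
top {'fx': 522.4882860212634, 'fy': 522.4882860212634, 'cx': 277.80177459889865, 'cy': 199.7006944734221, 'rvec': array([ 2.1396258 , -2.1268049 ,  0.17069043]), 'tvec': array([0.01779235, 0.58816692, 1.46269689])}
wrist {'fx': 294.06607163741745, 'fy': 294.06607163741745, 'cx': 282.2530238357778, 'cy': 206.8041153345441, 'rvec': array([-2.33119143, -1.7331382 , -0.24603651]), 'tvec': array([-0.54990982, -0.03536365,  0.37696692])}
```

View pics/scene0.png

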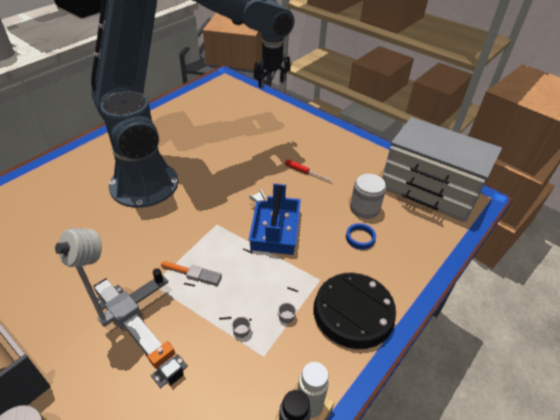

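View pics/top0.png

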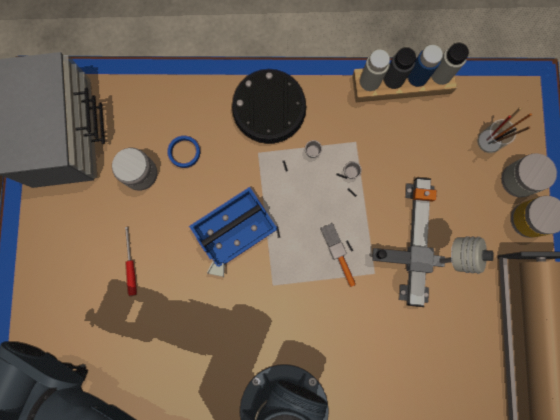

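View pics/wrist0.png

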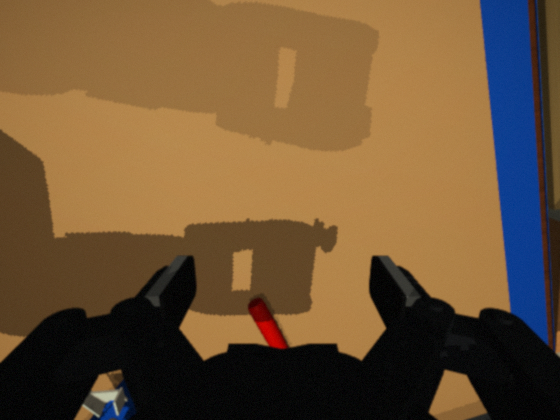

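The top view shows the tote at about (234,228) with its white lip at (217,269), the lamp grip at (380,254), the orange stop at (424,195) and the brush at (340,255). I'll enlarge the tote and the lamp.

```bash
python3 - <<'E'
import cv2
im=cv2.imread("pics/top0.png")
cv2.imwrite("pics/t_tote.png",cv2.resize(im[180:290,175:325],None,fx=5,fy=5,interpolation=cv2.INTER_CUBIC))
cv2.imwrite("pics/t_lamp.png",cv2.resize(im[170:315,315:500],None,fx=4,fy=4,interpolation=cv2.INTER_CUBIC))
im=cv2.imread("pics/scene0.png")
cv2.imwrite("pics/s_lamp.png",cv2.resize(im[220:390,50:250],None,fx=3.5,fy=3.5,interpolation=cv2.INTER_CUBIC))
cv2.imwrite("pics/s_tote.png",cv2.resize(im[175:260,240:320],None,fx=7,fy=7,interpolation=cv2.INTER_CUBIC))
E
```

```text
(no output)
```

View pics/t_tote.png

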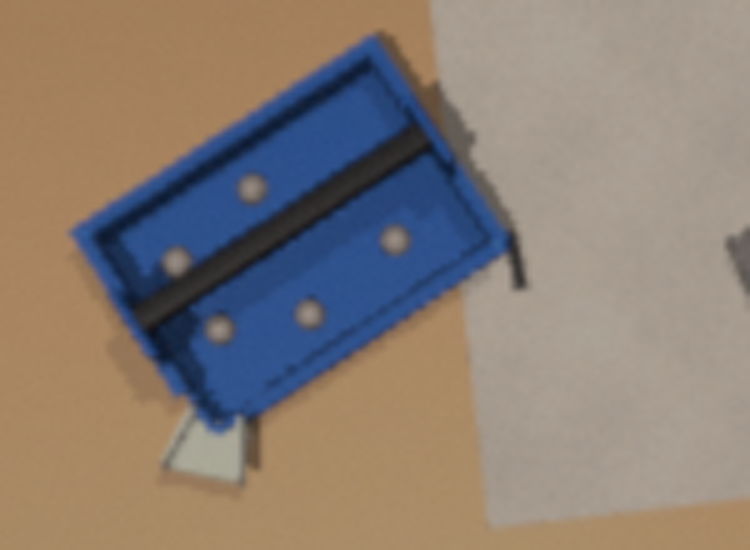

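View pics/t_lamp.png

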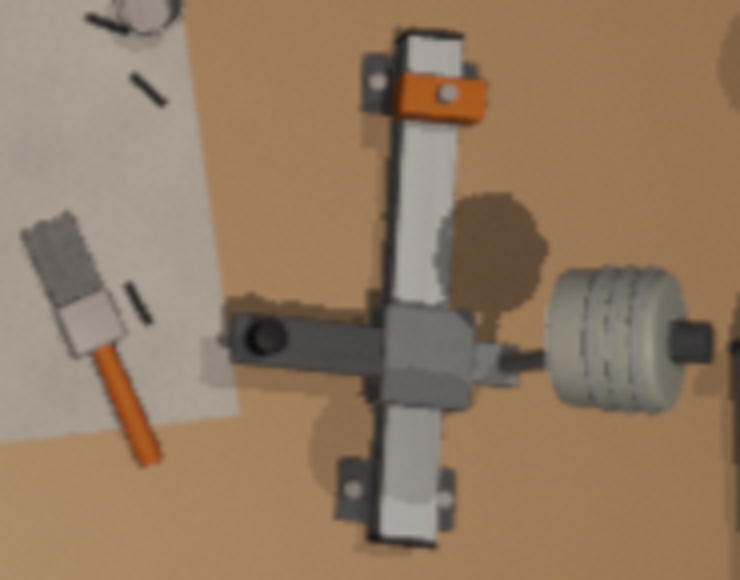

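View pics/s_lamp.png

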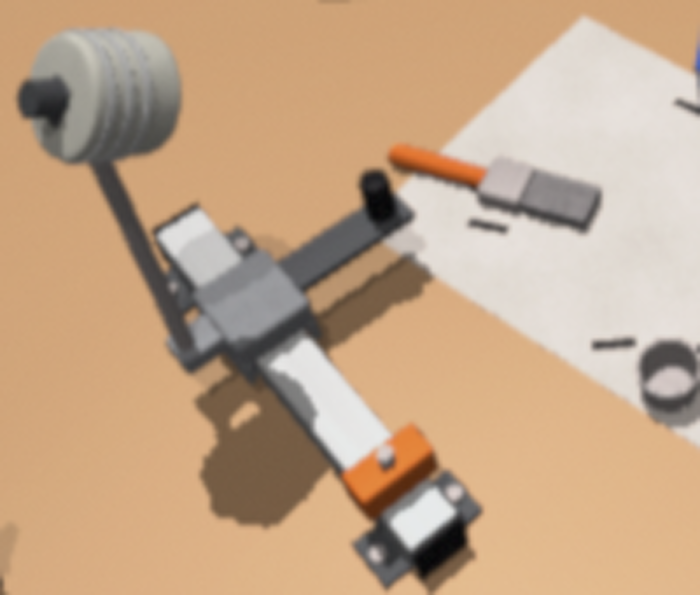

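View pics/s_tote.png

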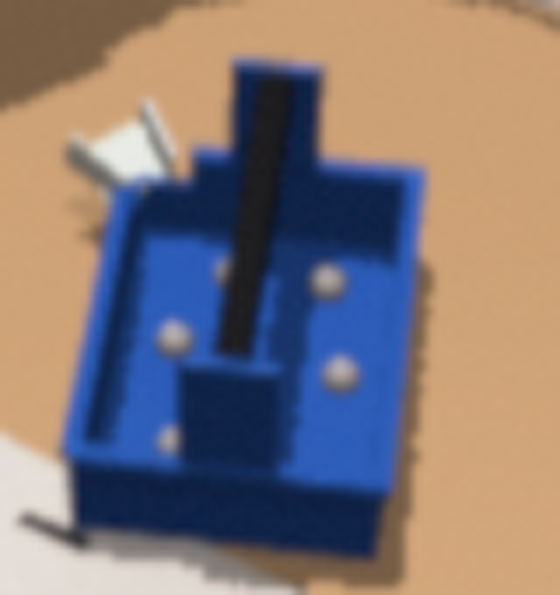

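```bash
cat > h.py <<'E'
import numpy as np, cv2
from cell import manip, imaging
from scipy.spatial.transform import Rotation as R
def cal(n): 
    c=imaging.get_calibration(n); return np.array([[c['fx'],0,c['cx']],[0,c['fy'],c['cy']],[0,0,1]]),c['rvec'],c['tvec']
def at_z(c,uv,z):
    K,r,t=c; M=cv2.Rodrigues(r)[0]; d=M.T@np.linalg.inv(K)@np.array([*uv,1.]); o=-M.T@t
    return o+d*(z-o[2])/d[2]
def proj(c,p):
    return cv2.projectPoints(np.array(p,float).reshape(-1,3),c[1],c[2],c[0],None)[0].reshape(-1,2)
def tri(c1,u1,c2,u2):
    P=[c[0]@np.hstack([cv2.Rodrigues(c[1])[0],np.reshape(c[2],(3,1))]) for c in (c1,c2)]
    x=cv2.triangulatePoints(P[0],P[1],np.array(u1,float),np.array(u2,float)).ravel(); return x[:3]/x[3]
def tool():
    s=manip.sense(); q=s['tcp_rot']; return s['position'],R.from_quat([q[1],q[2],q[3],q[0]]),s
E
python3 - <<'E'
from h import *
np.set_printoptions(precision=4,suppress=True)
T=cal('top');S=cal('scene')
ct=lambda x,y:(175+x/5-.4,180+y/5-.4)
cl=lambda x,y:(315+x/4-.375,170+y/4-.375)
st=lambda x,y:(240+x/7-.43,175+y/7-.43)
sl=lambda x,y:(50+x/3.5-.36,220+y/3.5-.36)
a=at_z(T,ct(140,318),.118);b=at_z(T,ct(425,137),.118)
print('handle',a,b,(a+b)/2,np.degrees(np.arctan2(*(b-a)[1::-1])),np.linalg.norm(b-a))
a2=at_z(S,st(275,75),.118);b2=at_z(S,st(235,352),.118);print('scene handle',a2,b2,(a2+b2)/2,np.degrees(np.arctan2(*(b2-a2)[1::-1])))
for n,p in dict(l=(80,232),t=(378,38),r=(510,240)).items(): print(n,at_z(T,ct(*p),.055))
print('center rim', (at_z(T,ct(80,232),.055)+at_z(T,ct(510,240),.055))/2)
print('lip?',at_z(T,ct(205,475),.04))
print('grip',at_z(T,cl(265,335),.115), 'scene',at_z(S,sl(377,180),.115))
a=at_z(T,cl(408,543),.044);b=at_z(T,cl(433,35),.044);print('rail',a,b,np.linalg.norm(b-a),np.degrees(np.arctan2(*(b-a)[1::-1])))
print('stop',at_z(T,cl(435,97),.06)); print('carr',at_z(T,cl(430,357),.06))
im=cv2.imread('pics/top0.png')
for n,uv,z in [('can',(131,166),.12),('tape',(184,152),.025),('cup0',(313,150),.036),('cup1',(351,171),.036),('brush tip',(329,230),.01),('brush end',(352,283),.01),('sd',(131,292),.015),('sd2',(128,228),.01),('turntable',(269,106),.03)]: print(n,at_z(T,uv,z))
E
```

```text
handle [0.4553 0.2249 0.118 ] [0.5559 0.0709 0.118 ] [0.5056 0.1479 0.118 ] -56.85763836984904 0.18388270906573584
scene handle [0.4579 0.2219 0.118 ] [0.5599 0.0742 0.118 ] [0.5089 0.1481 0.118 ] -55.38210461753134
l [0.5094 0.2701 0.055 ]
t [0.6232 0.1014 0.055 ]
r [0.5062 0.0242 0.055 ]
center rim [0.5078 0.1471 0.055 ]
lip? [0.3726 0.1968 0.04  ]
grip [ 0.4309 -0.2598  0.115 ] scene [ 0.4357 -0.2648  0.115 ]
rail [ 0.2907 -0.3698  0.044 ] [ 0.6543 -0.4015  0.044 ] 0.3649799541077855 -4.983417174441617
stop [ 0.6055 -0.3967  0.06  ]
carr [ 0.4197 -0.3859  0.06  ]
can [0.6691 0.4307 0.12  ]
tape [0.7348 0.3025 0.025 ]
cup0 [ 0.74   -0.0819  0.036 ]
cup1 [ 0.6769 -0.1934  0.036 ]
brush tip [ 0.5051 -0.1294  0.01  ]
brush end [ 0.3517 -0.1944  0.01  ]
sd [0.3221 0.4421 0.015 ]
sd2 [0.5075 0.4621 0.01  ]
turntable [0.8777 0.0498 0.03  ]
```

```bash
python3 -m handwheel '[[0.0854,[-0.02,0.0145,0],[0,0,0]],[0.0854,[-0.038,0.028,0],[0,0,0]],[0.0854,[-0.038,0.028,0],[0,0,0]],[0.0854,[-0.038,0.028,0],[0,0,0]],[0.0854,[-0.038,0.028,0],[0,0,0]],[0.0854,[-0.038,0.028,0],[0,0,0]],[0.0854,[-0.038,0.028,0],[0,0,0]],[0.0854,[-0.038,0.028,0],[0,0,0]],[0.0854,[-0.038,0.028,0],[0,0,0]],[0.0854,[-0.038,0.028,0],[0,0,0]]]' 30
python3 -m handwheel '[[0.0854,[-0.038,0.028,0],[0,0,4]],[0.0854,[0,0,0],[0,0,8]],[0.0854,[0,0,0],[0,0,8]],[0.0854,[0,0,0],[0,0,8]],[0.0854,[0,0,0],[0,0,8]],[0.0854,[0,0,0],[0,0,8]],[0.0854,[0,0,0],[0,0,8]],[0.0854,[0,0,0],[0,0,8]],[0.0854,[0,0,0],[0,0,8]],[0.0854,[0,0,0],[0,0,8]]]'
```

```text
time: 1.15
position: [0.3095, 0.1013, 0.2315]
tcp_rot: [0.0, 0.803, 0.597, 0.0]
contact_force: [1.6, 1.3, -0.6]
width: 0.0858
time: 2.15
position: [0.3251, 0.0586, 0.2312]
tcp_rot: [0.0, 1.0, -0.027, -0.0]
contact_force: [0.1, -0.5, -0.3]
width: 0.0854
```

```bash
python3 -m handwheel '[[0.0854,[0.009,0.022,0],[0,0,0]],[0.0854,[0.017,0.042,0],[0,0,0]],[0.0854,[0.017,0.042,0],[0,0,0]],[0.0854,[0.017,0.042,0],[0,0,0]],[0.0854,[0.017,0.042,0],[0,0,0]],[0.0854,[0.017,0.042,0],[0,0,0]],[0.0854,[0.017,0.042,0],[0,0,0]],[0.0854,[0.014,0.038,0],[0,0,0]],[0.0854,[0,0.002,0],[0,0,2]],[0.0854,[0,0,0],[0,0,0]]]'
python3 - <<'E'
from h import *
p,r,s=tool(); print(p,r.as_matrix())
c=cal('wrist'); im=imaging.camera('wrist'); cv2.imwrite('pics/w1.png',im[:,:,::-1])
print(proj(c,[[.433,-.262,.115]]))
E
```

```text
time: 3.15
position: [0.4347, -0.2618, 0.2307]
tcp_rot: [-0.0, 0.999, -0.043, -0.0]
contact_force: [-0.7, -0.1, 0.2]
width: 0.0852
[ 0.43466076 -0.26180012  0.23070939] [[ 9.96356528e-01 -8.52816579e-02 -8.41027376e-04]
 [-8.52811209e-02 -9.96356714e-01  6.55017244e-04]
 [-8.93824229e-04 -5.80906949e-04 -9.99999432e-01]]
[[281.08434278 203.70411342]]
```

View pics/w1.png

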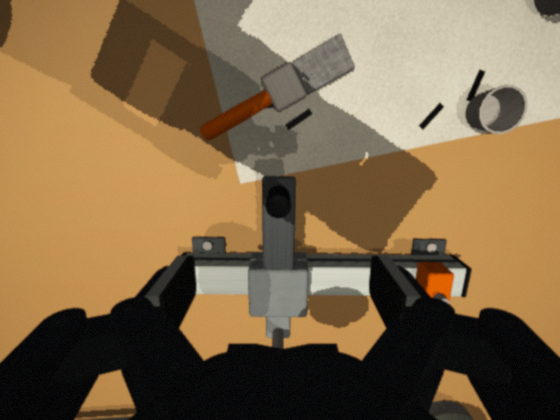

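The post top is at (278,203), within 3 px of the prediction, and the rail runs level in the picture, so alignment is good. I'll go down and pinch.

```bash
python3 -m handwheel '[[0.0854,[-0.001,0,0.02],[0,0,0]],[0.0854,[-0.001,0,0.04],[0,0,0]],[0.0854,[0,0,0.04],[0,0,0]],[0.0854,[0,0,0.03],[0,0,0]],[0.0854,[0,0,0.02],[0,0,0]],[0.0854,[0,0,0],[0,0,0]]]'
python3 -m handwheel '[[0.01,[0,0,0],[0,0,0]],[0.01,[0,0,0],[0,0,0]],[0.01,[0,0,0],[0,0,0]],[0.01,[0,0,0],[0,0,0]],[0.01,[0,0,0],[0,0,0]],[0.01,[0,0,0],[0,0,0]]]' 30
```

```text
time: 3.8
position: [0.4316, -0.2592, 0.0794]
tcp_rot: [-0.001, 0.999, -0.041, -0.002]
contact_force: [-0.7, 0.0, -0.6]
width: 0.0853
time: 4.4
position: [0.433, -0.261, 0.0821]
tcp_rot: [0.0, 0.999, -0.042, 0.0]
contact_force: [-2.8, 2.5, 7.9]
width: 0.0231
```

```bash
python3 -m handwheel '[[0.01,[0.005,0,0],[0,0,0]],[0.01,[0.012,0,0],[0,0,0]],[0.01,[0.015,0,0],[0,0,0]],[0.01,[0.015,0,0],[0,0,0]],[0.01,[0.015,0,0],[0,0,0]],[0.01,[0.015,0,0],[0,0,0]],[0.01,[0.015,0,0],[0,0,0]],[0.01,[0.01,0,0],[0,0,0]],[0.01,[0,0,0],[0,0,0]]]'
python3 - <<'E'
from h import *
im=imaging.camera('top'); cv2.imwrite('pics/t2.png',cv2.resize(im[150:315,315:500,::-1],None,fx=3.5,fy=3.5,interpolation=cv2.INTER_CUBIC))
E
```

```text
time: 5.3
position: [0.5361, -0.2707, 0.0821]
tcp_rot: [0.001, 0.999, -0.042, 0.001]
contact_force: [2.5, -6.0, 0.6]
width: 0.0228
```

View pics/t2.png

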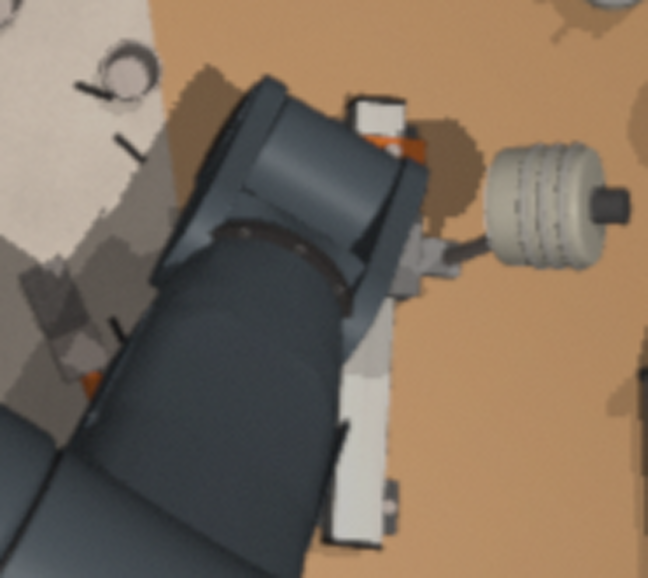

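The carriage follows the gripper and its lower edge is now at crop row 297. I'll continue slowly until the force rises.

```bash
python3 -m handwheel '[[0.01,[0.008,0,0],[0,0,0]],[0.01,[0.008,0,0],[0,0,0]],[0.01,[0.005,0,0],[0,0,0]],[0.01,[0,0,0],[0,0,0]]]'
python3 -m handwheel '[[0.01,[0.005,0,0],[0,0,0]],[0.01,[0.003,0,0],[0,0,0]],[0.01,[0,0,0],[0,0,0]]]'
```

```text
time: 5.75
position: [0.5562, -0.2726, 0.0821]
tcp_rot: [0.001, 0.999, -0.042, 0.001]
contact_force: [0.6, -7.5, 0.7]
width: 0.0232
time: 6.05
position: [0.5638, -0.2733, 0.0821]
tcp_rot: [0.001, 0.999, -0.042, 0.001]
contact_force: [-1.5, -7.2, 2.0]
width: 0.0233
```

```bash
python3 -m handwheel '[[0.01,[0.004,0,0],[0,0,0]],[0.01,[0.002,0,0],[0,0,0]],[0.01,[0,0,0],[0,0,0]]]'
python3 -m handwheel '[[0.01,[0.004,0,0],[0,0,0]],[0.01,[0.002,0,0],[0,0,0]],[0.01,[0,0,0],[0,0,0]]]'
```

```text
time: 6.35
position: [0.564, -0.2732, 0.0819]
tcp_rot: [-0.0, 0.999, -0.042, -0.006]
contact_force: [-38.5, -4.7, 24.8]
width: 0.0231
time: 6.65
position: [0.564, -0.2731, 0.0816]
tcp_rot: [-0.002, 0.999, -0.042, -0.013]
contact_force: [-74.6, -2.4, 46.8]
width: 0.0229
```

Hard stop reached. I'll relax, let it stand, then open and go up.

```bash
python3 -m handwheel '[[0.01,[-0.006,0,0],[0,0,0]],[0.01,[-0.004,0,0],[0,0,0]],[0.01,[0,0,0],[0,0,0]],[0.0854,[0,0,0],[0,0,0]],[0.0854,[0,0,0],[0,0,0]],[0.0854,[0,0,0],[0,0,0]],[0.0854,[0,0,0],[0,0,0]],[0.0854,[0,0,0],[0,0,0]]]'
python3 -m handwheel '[[0.0854,[0,0,-0.02],[0,0,0]],[0.0854,[0,0,-0.045],[0,0,0]],[0.0854,[0,0,-0.045],[0,0,0]],[0.0854,[0,0,-0.045],[0,0,0]],[0.0854,[0,0,0],[0,0,0]]]'
```

```text
time: 7.45
position: [0.5655, -0.2718, 0.0812]
tcp_rot: [-0.0, 0.999, -0.042, -0.0]
contact_force: [-0.9, -0.5, -0.4]
width: 0.085
time: 7.95
position: [0.5676, -0.2731, 0.243]
tcp_rot: [0.002, 0.999, -0.042, 0.005]
contact_force: [0.6, -0.0, -1.0]
width: 0.0853
```

```bash
python3 -m handwheel '[[0.0854,[-0.005,-0.0215,0],[0,0,0]],[0.0854,[-0.0105,-0.046,0],[0,0,0]],[0.0854,[-0.0105,-0.046,0],[0,0,0]],[0.0854,[-0.0105,-0.046,0],[0,0,0]],[0.0854,[-0.0105,-0.046,0],[0,0,0]],[0.0854,[-0.0105,-0.046,0],[0,0,0]],[0.0854,[-0.0105,-0.046,0],[0,0,0]],[0.0854,[-0.0105,-0.046,0],[0,0,0]],[0.0854,[-0.0105,-0.046,0],[0,0,0]],[0.0854,[-0.006,-0.025,0],[0,0,0]]]'
python3 -m handwheel '[[0.0854,[0,0,0],[0,0,-7.7]],[0.0854,[0,0,0],[0,0,-7.7]],[0.0854,[0,0,0],[0,0,-7.7]],[0.0854,[0,0,0],[0,0,-7.7]],[0.0854,[0,0,0],[0,0,-7.7]],[0.0854,[0,0,0],[0,0,0]]]'
python3 - <<'E'
from h import *
np.set_printoptions(precision=3,suppress=True)
p,r,s=tool(); print(p,r.as_matrix())
c=cal('wrist'); im=imaging.camera('wrist'); cv2.imwrite('pics/w3.png',im[:,:,::-1])
print(proj(c,[[.507,.148,.118],[.4545,.2285,.118],[.5595,.0675,.118]]), c)
im=imaging.camera('top'); cv2.imwrite('pics/t3.png',im[:,:,::-1])
cv2.imwrite('pics/t3l.png',cv2.resize(im[150:315,315:500,::-1],None,fx=3.5,fy=3.5,interpolation=cv2.INTER_CUBIC))
E
```

```text
time: 8.95
position: [0.5043, 0.152, 0.236]
tcp_rot: [-0.0, 0.999, -0.041, -0.0]
contact_force: [0.5, -0.3, 0.1]
width: 0.085
time: 9.55
position: [0.5051, 0.1491, 0.2359]
tcp_rot: [-0.0, 0.957, 0.291, -0.0]
contact_force: [0.2, 0.1, 0.3]
width: 0.0855
[0.505 0.149 0.236] [[ 0.831  0.557 -0.   ]
 [ 0.557 -0.831 -0.   ]
 [-0.    -0.    -1.   ]]
[[283.493 204.888]
 [285.189  92.635]
 [282.102 296.848]] (array([[294.066,   0.   , 282.253],
       [  0.   , 294.066, 206.804],
       [  0.   ,   0.   ,   1.   ]]), array([-2.745, -0.836, -0.118]), array([-0.502, -0.188,  0.338]))
```

View pics/w3.png

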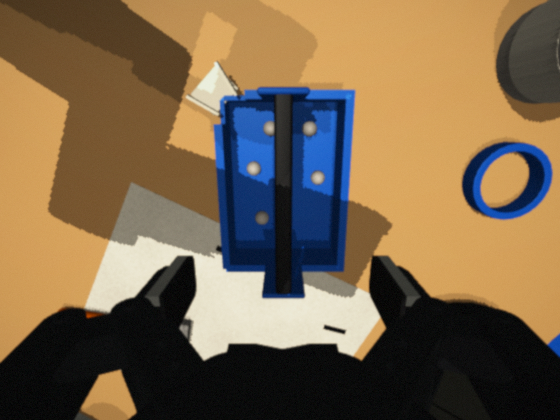

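View pics/t3l.png

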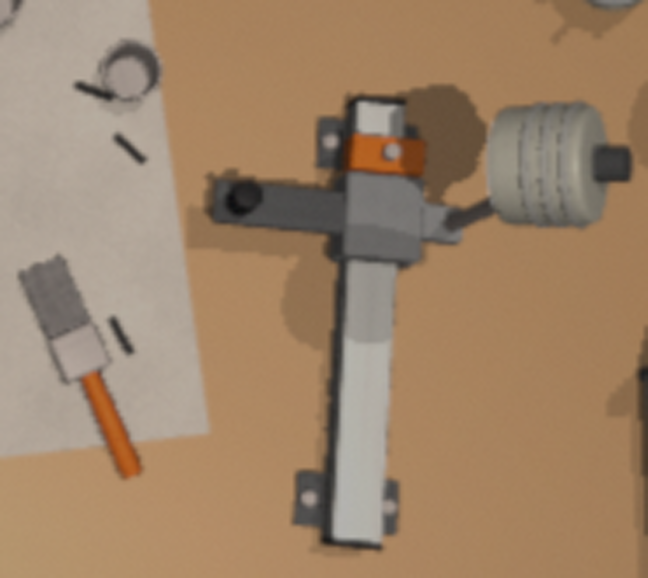

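The carriage sits against the orange stop. The handle bar runs from (284,94) to (282,294) in the wrist view, which puts it centred and square between the jaws. The lip is upper left at (215,88), so the orientation is as expected. I'll go down and grip.

```bash
python3 -m handwheel '[[0.0854,[0,0.002,0.02],[0,0,0]],[0.0854,[0,0,0.04],[0,0,0]],[0.0854,[0,0,0.04],[0,0,0]],[0.0854,[0,0,0.03],[0,0,0]],[0.0854,[0,0,0.018],[0,0,0]],[0.0854,[0,0,0],[0,0,0]]]'
python3 -m handwheel '[[0.0,[0,0,0],[0,0,0]],[0.0,[0,0,0],[0,0,0]],[0.0,[0,0,0],[0,0,0]],[0.0,[0,0,0],[0,0,0]],[0.0,[0,0,0],[0,0,0]],[0.0,[0,0,0],[0,0,0]],[0.0,[0,0,0],[0,0,0]]]' 80
```

```text
time: 10.25
position: [0.505, 0.147, 0.086]
tcp_rot: [-0.0, 0.957, 0.289, -0.002]
contact_force: [0.4, -0.6, -0.1]
width: 0.0854
time: 10.95
position: [0.5067, 0.1474, 0.089]
tcp_rot: [0.0, 0.957, 0.29, 0.0]
contact_force: [-0.6, -0.5, 6.9]
width: 0.0146
```

```bash
python3 -m handwheel '[[0.0,[0,0,-0.003],[0,0,0]],[0.0,[0,0,-0.006],[0,0,0]],[0.0,[0,0,-0.01],[0,0,0]],[0.0,[0,0,-0.014],[0,0,0]],[0.0,[0,0,-0.016],[0,0,0]],[0.0,[0,0,-0.016],[0,0,0]],[0.0,[0,0,-0.016],[0,0,0]],[0.0,[0,0,-0.012],[0,0,0]],[0.0,[0,0,-0.007],[0,0,0]],[0.0,[0,0,-0.003],[0,0,0]]]'
python3 -m handwheel '[[0.0,[0,0,0],[0,0,0]],[0.0,[0,0,0],[0,0,0]],[0.0,[0,0,0],[0,0,0]]]'
python3 - <<'E'
from h import *
im=imaging.camera('wrist'); cv2.imwrite('pics/w4.png',im[:,:,::-1])
E
```

```text
time: 11.95
position: [0.5065, 0.1473, 0.192]
tcp_rot: [0.0, 0.957, 0.29, 0.0]
contact_force: [0.1, -0.7, -2.8]
width: 0.0146
time: 12.25
position: [0.5061, 0.1473, 0.1907]
tcp_rot: [-0.0, 0.957, 0.29, -0.001]
contact_force: [-0.3, 0.1, -2.2]
width: 0.0148
```

View pics/w4.png

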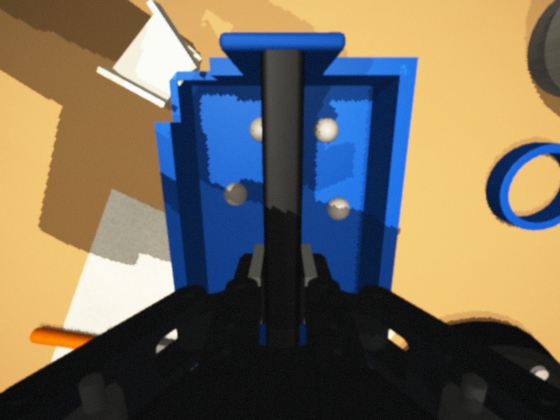

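Lifted cleanly with the studs still inside. I'll raise it a little more, then tilt slowly.

```bash
python3 -m handwheel '[[0.0,[0,0,-0.004],[0,0,0]],[0.0,[0,0,-0.01],[-0.6,0.5,0]],[0.0,[0,0,-0.012],[-1.4,1.2,0]],[0.0,[0,0,-0.006],[-2,1.7,0]],[0.0,[0,0,-0.003],[-2.3,2,0]],[0.0,[0,0,0],[-2.3,2,0]],[0.0,[0,0,0],[-2.3,2,0]],[0.0,[0,0,0],[-2.3,2,0]],[0.0,[0,0,0],[-2,1.7,0]],[0.0,[0,0,0],[-1.5,1.3,0]]]'
python3 -m handwheel '[[0.0,[0,0,0],[-2,1.7,0]],[0.0,[0,0,0],[-2.3,2,0]],[0.0,[0,0,0],[-2.3,2,0]],[0.0,[0,0,0],[-2,1.7,0]],[0.0,[0,0,0],[-1.5,1.3,0]],[0.0,[0,0,0],[-0.8,0.7,0]],[0.0,[0,0,0],[0,0,0]],[0.0,[0,0,0],[0,0,0]],[0.0,[0,0,0],[0,0,0]]]'
python3 - <<'E'
from h import *
np.set_printoptions(precision=3,suppress=True)
p,r,s=tool(); print(p,r.as_matrix(),s['joint_pos'])
for n in ('wrist','scene','top'):
    im=imaging.camera(n); cv2.imwrite(f'pics/{n}5.png',im[:,:,::-1])
E
```

```text
time: 13.3
position: [0.5054, 0.1478, 0.2275]
tcp_rot: [0.103, 0.939, 0.285, 0.163]
contact_force: [0.1, -0.0, -2.6]
width: 0.0147
time: 14.2
position: [0.5059, 0.1476, 0.2269]
tcp_rot: [0.167, 0.909, 0.275, 0.265]
contact_force: [0.2, -0.6, -3.8]
width: 0.0148
[0.506 0.148 0.227] [[ 0.708  0.412  0.573]
 [ 0.589 -0.792 -0.158]
 [ 0.389  0.45  -0.804]] [ 0.375  0.16   2.069 -0.802  0.52   0.417]
```

View pics/wrist5.png

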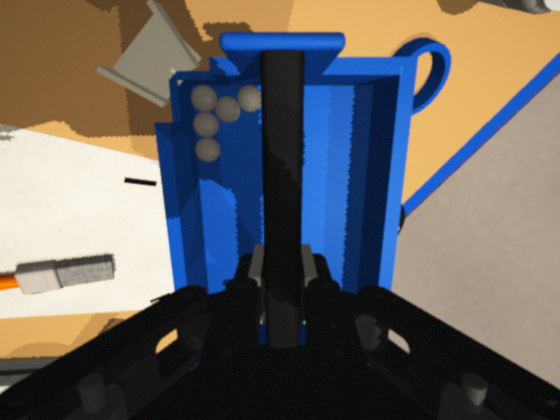

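View pics/scene5.png

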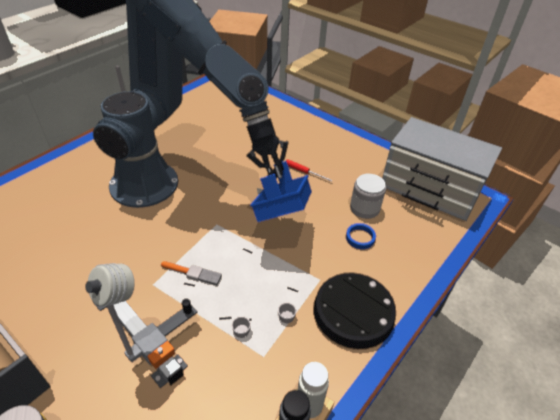

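All five studs sit in the lip corner, at wrist-view pixels (203,97), (206,124), (207,149), (228,109) and (249,97). The tote hasn't slipped in the jaws. Now I'll carry it gently to the beam.

```bash
python3 -m handwheel '[[0.0,[-0.0010,0.0030,0.0012],[0,0,0]],[0.0,[-0.0022,0.0062,0.0024],[0,0,0]],[0.0,[-0.0032,0.0092,0.0036],[0,0,0]],[0.0,[-0.0042,0.0120,0.0047],[0,0,0]],[0.0,[-0.0045,0.0130,0.0051],[0,0,0]],[0.0,[-0.0045,0.0130,0.0051],[0,0,0]],[0.0,[-0.0045,0.0130,0.0051],[0,0,0]],[0.0,[-0.0045,0.0130,0.0051],[0,0,0]],[0.0,[-0.0045,0.0130,0.0051],[0,0,0]],[0.0,[-0.0045,0.0130,0.0051],[0,0,0]]]'
python3 -m handwheel '[[0.0,[-0.0045,0.0130,0.0051],[0,0,0]],[0.0,[-0.0045,0.0130,0.0051],[0,0,0]],[0.0,[-0.0045,0.0130,0.0051],[0,0,0]],[0.0,[-0.0045,0.0130,0.0051],[0,0,0]],[0.0,[-0.0045,0.0130,0.0051],[0,0,0]],[0.0,[-0.0045,0.0130,0.0051],[0,0,0]],[0.0,[-0.0042,0.0120,0.0047],[0,0,0]],[0.0,[-0.0032,0.0092,0.0036],[0,0,0]],[0.0,[-0.0022,0.0062,0.0024],[0,0,0]],[0.0,[-0.0010,0.0030,0.0012],[0,0,0]]]'
python3 -m handwheel '[[0.0,[0,0,0],[0,0,0]],[0.0,[0,0,0],[0,0,0]],[0.0,[0,0,0],[0,0,0]],[0.0,[0,0,0],[0,0,0]],[0.0,[0,0,0],[0,0,0]]]'
python3 - <<'E'
from h import *
np.set_printoptions(precision=3,suppress=True)
p,r,s=tool(); print(p,r.as_matrix(),s['joint_pos']); M=r.as_matrix(); print('handle',p-.019*M[:,2])
Q=np.c_[M[:,1],M[:,0],-M[:,2]]; h=p-.019*M[:,2]; print('corner',h+Q@[-.095,-.065,-.101])
for n in ('wrist','scene','top'):
    im=imaging.camera(n); cv2.imwrite(f'pics/{n}6.png',im[:,:,::-1])
E
```

```text
time: 15.35
position: [0.5483, 0.0312, 0.2262]
tcp_rot: [0.168, 0.909, 0.275, 0.264]
contact_force: [0.2, 0.0, -3.7]
width: 0.0146
time: 16.35
position: [0.5904, -0.0836, 0.2262]
tcp_rot: [0.168, 0.909, 0.275, 0.264]
contact_force: [-0.9, 0.4, -2.8]
width: 0.0145
time: 16.85
position: [0.5905, -0.0818, 0.2263]
tcp_rot: [0.167, 0.909, 0.276, 0.264]
contact_force: [-0.5, 0.5, -3.1]
width: 0.0148
[ 0.59  -0.082  0.226] [[ 0.708  0.413  0.572]
 [ 0.59  -0.792 -0.159]
 [ 0.388  0.45  -0.804]] [-0.196  0.23   1.98  -0.149  0.3   -0.657]
handle [ 0.58  -0.079  0.242]
corner [ 0.552 -0.058  0.092]
```

View pics/wrist6.png

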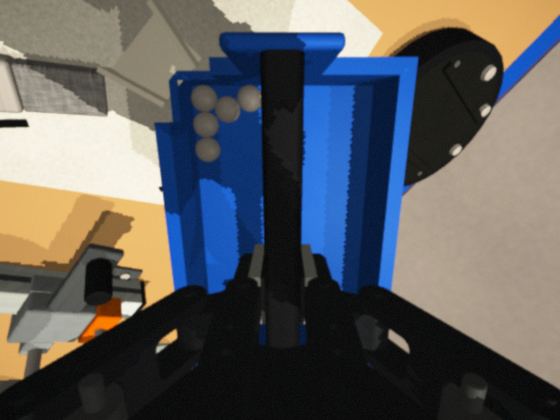

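View pics/scene6.png

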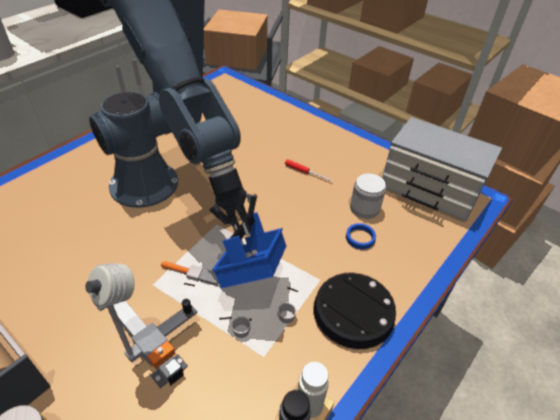

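View pics/top6.png

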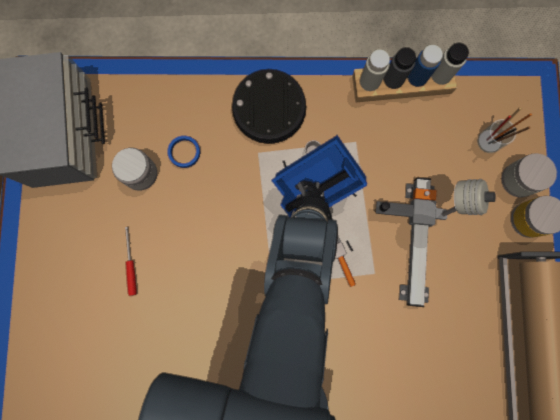

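```bash
python3 - <<'E'
from h import *
T=cal('top');S=cal('scene')
L=at_z(T,(455,197),.33); print(L); ex=np.array([.996,-.085]);ey=np.array([.085,.996]); d=np.array([.58,-.079])-L[:2]; print('handle in lens x,y',d@ex,d@ey)
L2=tri(T,(471,197),S,(110,285));print('head mid',L2)
E
```

```text
[ 0.55004566 -0.39569947  0.33      ]
handle in lens x,y 0.0029150710922838845 0.31797879494011283
head mid [ 0.54913769 -0.43284456  0.33319528]
```

The handle is 3 mm off the lens axis and about 0.31 m out. The studs are together in the corner, nothing else has moved, and the arm is steady. Handing in.

```bash
python3 - <<'E'
from h import *
manip.close_job(); s=manip.sense(); print(s['time'],s['position'],s['width'],s['contact_force'])
E
```

```text
the job is handed in; nothing more can be done
the job is handed in; nothing more can be done
```

The lamp is hard against its orange stop, and the gripper is holding the blue tote tilted in the beam with all five studs in the lip corner. I handed the job in at about 17 s of the 58 s allowed; it gives no verdict.

- **Lamp:** I pinched the grip and slid the carriage along the rail until it stopped moving and the push rose to about 75 N. A later top view shows it still against the stop.
- **Tote:** I lifted it by the handle with an 80 N grip and tilted it about 36.5° towards the lip. I then carried it into the beam, and the wrist views show no slip in the jaws.
- **Last checks:**
  - The handle is about 3 mm off the lens's straight-ahead line, 0.30–0.32 m out and 0.24 m up. The distance is a range because the lens position from the stated dimensions and from the picture differ by about 2 cm, both well inside the limits.
  - The lip corner is about 0.09 m above the bench.
  - By eye in the wrist picture, the studs are about 50–55 mm from the corner at most, against the 85 mm limit.
  - The other things on the bench look unmoved. One cup and part of the brush were hidden behind the arm and tote in the last top view, but both show in the scene view.
- **Failed or disagreeing:** no check failed. After handing in, the state could no longer be read, so nothing was confirmed past that point.

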